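Tip the case lid over, catch it on a finger and lower it shut

TASK

The lid of the small grey case leans open. Tip it forward past upright so that it falls, catch it from below on your fingers while it is still well open, and lower it gently until it is fully shut, so that it never slams. Do not pinch the lid or its tab, do not lift or shove the case, and leave the caps inside it and everything around it where they are.

Things in the scene. Friction and masses are not known exactly. Their poses are not given: they have to be found in the camera images.
- cap_case: loose grey steel case, 70 (x) x 120 (y) mm, walls 50 mm high, 0.9 kg, standing on the table at the left, in front of the rows of cans. Origin: centre of its underside, on the table. Its own -x axis points to its front (to the robot's left, world +y, turned from there by 0.2 rad away from to 0.5 rad towards the robot); its rear wall carries the hinge, along its y axis
- case_lid (a joint): lid angle in rad: 0 shut and level, 1.57 upright, 1.75 leaning back against its stop (the start). Plain metal plate 122 mm wide (y), 4 mm thick, reaching 71 mm from the hinge, plus the pull tab; together about 110 g. The hinge is lightly damped: once past upright the lid falls forward by itself, slowly at first and faster as it comes down, taking about 2.5 to 3 s from 1.4 rad, and lands at about 0.7 to 1 rad/s (a slam) unless it is held back
- tab_edge (a point): middle of the front edge of the pull tab on the lid: flat metal strip 40 mm wide (along the hinge), 2.4 mm thick with a rounded 6 mm thick front edge, sticking out 24 mm beyond the lid's front edge. This point lies 95 mm from the hinge line (and 5 mm off the lid's underside). With the lid shut it is 55 mm above the table and 25 mm in front of the case's front wall, with free space under it
- hinge_mid (a point): middle of the hinge line, 50 mm above the table, 35 mm behind the middle of the case. The rows of cans behind the case are 122 mm tall; the seamer behind the middle of the table is 1.2 m tall and wide from 0.45 m up, so an arm must swing round clear of it
- ferrule_cap_0: flat round plastic cap, 50 mm across, 10 mm thick, lying loose in the near half of the case (its -y half); origin under its centre, on the case's floor 3 mm above the table
- ferrule_cap_1: the like, in the far half of the case
- can_sample: plain silver drinks can, 66 mm across, 122 mm tall, standing at the right of the table; bystander, origin under its centre
- carrier_a: black six-ring can carrier lying flat, 134x200x17 mm; bystander, origin under its centre
- tape_roll: roll of brown tape lying flat, 101 mm across, 48 mm tall; bystander, origin under its centre
- date_stamp: small upright hand stamp, 34x34x70 mm, right of the case; bystander, origin under its centre
- sample_beaker: clear beaker, 56 mm across, 79 mm tall, at the right of the seamer; bystander, origin under its centre
Mind the look-alikes: they are no part of the job. Leave any green look-alike of the ferrule_cap_1 alone.

How it is judged:
By the outcome, as a careful person would: the job done as asked, in the order asked, and still so for the second after the job is handed in, with the robot touching nothing.
It also fails if it takes over 51 s, if anything falls off the work surface, if the arm or the gripper's body presses on something with over 40 N, if the wrist force passes 120 N, or if a joint passes its speed limit or range.

ROBOT

A 6-joint arm with a two-finger parallel gripper is mounted at the origin on a cart in front of the work surface, level with it; the furniture and walls round the work are solid. World frame = base frame: x ahead of the robot, y to its left, z up, the work surface at z = 0. Lengths are in m, angles in degrees, forces in N, time in s.
With the tool pointing down it reaches from about 0.375 to 0.75 m from the base axis. Payload 9 kg.
Tool frame: the origin (TCP) lies at the very end of the fingers, on their centre line; the grasp point (between the pads) lies 19 mm behind it; z points along the fingers, y is the direction in which the jaws open and shut (so a half turn about z gives the same grasp; the last joint's range is limited). The gripper opens to 85 mm and grips with 20 to 120 N. Pads are 22 mm wide; open, the fingers measure 114 mm over their backs; the gripper's body (76 mm by 85 mm) begins 54 mm behind the grasp point. The pads swing forward as they close: fully open they stand 13 mm farther back than shut.
Start: joints at [52.214, 5.964, 5.575, 89.605, 0, 77.527], TCP at [0.257, 0.542, 0.231] pointing down, gripper open.
Joint ranges: [-171.21, 171.21], [-48.23, 106.86], [-62.78, 66.21], [-105.2, 120.99], [-86.42, 89.51], [-180, 180]. Speed limits (degrees/s): [127.2, 127.2, 147.25, 180, 180, 180].

INTERFACE

Orientations are given as a 3x3 rotation matrix whose columns are the frame's x, y, z axes.
In Python, from bench import manip gives the robot as it stands.
- The arm moves only by the tool drive_tool, never from a script. Its argument "rows" is a list of rows, each a list of 6 numbers: the shift along the tool's x, y, z in m, then the turn, a rotation vector about the tool's x, y, z in units of 5 degrees (1.0 is 5 degrees). In form: [[x, y, z, ax, ay, az], ...]. A call has 1 to 10 rows; each row shifts and turns the pose as measured when the row begins, along the tool's axes as they then stand; what a row does not reach is not made up. A row lasts 1/10 s, in which the tool goes at most 50 mm and 8.59 degrees, less where a joint would pass 70% of its speed; a pose out of reach is approached as far as the arm can. A call is refused whole if a number of a shift passes 0.05 or a number of a turn 1, either way. A call with a gripper value outside its range is refused whole. "gripper" is the closure, from 0 (fully open) to 1 (shut), set as the call begins (left out, the last holds). The fingers move at their own pace and stop on an object; "newtons" is the grip in N (left out, the last holds). Time passes only in rows, so rows that do not move let the fingers close. It gives the time, the measured TCP pose, the force and the opening at its end, in the units of the state.
- manip.get_obs(): the state, without advancing time (a new reading comes with each control period).
- manip.snapshot(name): name is "scene" or "top"; returns the picture (420x560x3 uint8, red, green, blue); there is no depth.
- manip.get_calibration(name): a dict with "fx", "fy", "cx", "cy" (pixels), "dist" ([k1, k2, p1, p2, k3] as OpenCV has them; the pictures are not rectified), "world_to_cam" (4x4, takes a point from world to camera coordinates). Camera axes: x right, y down, z forward; pixel columns grow to the right and rows downward; lengths in m; the calibration is good to about 2 mm. A picture is of the moment at which its call begins. get_calibration takes no time and is no camera call.
- manip.finish_job(): hands the job in, once; it reports no verdict.
The state is a dict: "time": time; "joints": joint angles; "joint_velocities": joint speeds; "effort": joint torques, N m; "tcp_pos": TCP position; "tool_rot": TCP orientation; "force": force on the tool from outside, world axes, zero at the start; "torque": the same for the moment, N m; "finger_gap": finger opening in m.
Only numpy, scipy, OpenCV 4.12 (cv2) and the standard library are available. Lean on these libraries where they do the work, as an engineer would, in place of code of your own. Each camera call takes 0.05 s, during which the arm holds its last target.

## Working session

There is one attempt and no reset: what is moved stays moved. The work goes in short steps, Python scripts to look and compute and a tool call to move; the robot and the scene stay as the last step left them, time stands still between calls to the robot, and variables do not carry over. Pictures are saved under pics/ and viewed, and the job is handed in when it is done.

Besides the shell and the picture viewer there is one more tool, called after "Request:" in YAML: its name, and indented under it one key for each argument. drive_tool: Moves the arm, as the interface text tells. Its arguments: {"type":"object","properties":{"rows":{"type":"array"},"gripper":{"type":"number"},"newtons":{"type":"number"}},"required":["rows"]}

```bash
ls; mkdir -p pics; python3 - <<'E'
from bench import manip
import cv2
o=manip.get_obs(); print(o)
for n in("scene","top"):
    im=manip.snapshot(n); cv2.imwrite(f"pics/{n}0.png",im[...,::-1]); 
    c=manip.get_calibration(n); print(n,c)
E
```

```text
pics
{'time': 0.0, 'joints': array([5.22142697e+01, 5.99988564e+00, 5.52885065e+00, 8.96054026e+01,
       3.46060267e-04, 7.75286498e+01]), 'joint_velocities': array([-0.09701299, -0.05430873,  0.04865372, -0.01996505, -0.04522738,
       -0.01604732]), 'effort': array([ 8.59636134e-05, -5.56931520e+01,  5.03650618e+01,  1.70449686e-02,
       -2.80449312e-04,  1.87706593e-05]), 'tcp_pos': array([0.25631713, 0.54213426, 0.23052659]), 'tool_rot': array([[-9.03975140e-01,  4.27584226e-01, -8.22182681e-04],
       [ 4.27584915e-01,  9.03974577e-01, -1.05063913e-03],
       [ 2.93995522e-04, -1.30130457e-03, -9.99999110e-01]]), 'force': array([-0.50996882, -0.39843861, -0.01514115]), 'torque': array([-0.01775464,  0.03353259,  0.06722973]), 'finger_gap': 0.0856696530812414}
scene {'fx': 517.3326030755096, 'fy': 517.3326030755096, 'cx': 278.4184639204134, 'cy': 217.68920211051315, 'dist': array([-0.17928526,  0.        ,  0.        ,  0.        ,  0.        ]), 'world_to_cam': array([[ 0.61236591, -0.79043762,  0.01470943, -0.34872753],
       [-0.3925136 , -0.32013269, -0.86223439,  0.27336482],
       [ 0.68625147,  0.52222929, -0.50629586,  0.87584375],
       [ 0.        ,  0.        ,  0.        ,  1.        ]])}
top {'fx': 396.24046498993977, 'fy': 396.24046498993977, 'cx': 276.48228511727257, 'cy': 211.13938701805122, 'dist': array([-0.03202251,  0.        ,  0.        ,  0.        ,  0.        ]), 'world_to_cam': array([[ 0.01271664, -0.99991695, -0.00209318, -0.00363618],
       [-0.99292907, -0.01238063, -0.11806181,  0.55769293],
       [ 0.11802609,  0.00357973, -0.99300404,  1.04341318],
       [ 0.        ,  0.        ,  0.        ,  1.        ]])}
```

View pics/scene0.png

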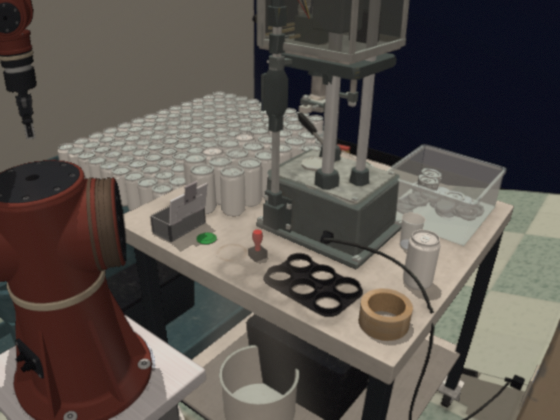

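View pics/top0.png

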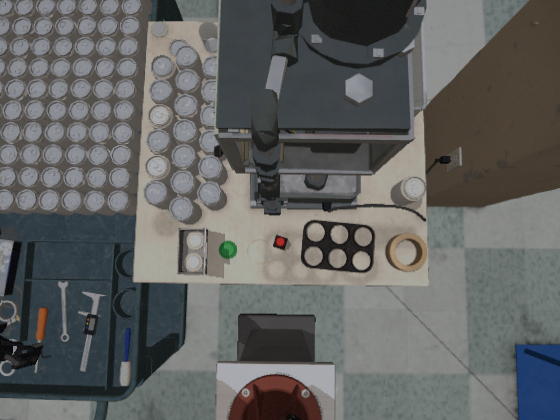

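```bash
python3 - <<'E'
import cv2
a=cv2.imread("pics/scene0.png")[160:270,120:280]; cv2.imwrite("pics/c1.png",cv2.resize(a,None,fx=5,fy=5,interpolation=cv2.INTER_CUBIC))
a=cv2.imread("pics/top0.png")[200:300,150:260]; cv2.imwrite("pics/c2.png",cv2.resize(a,None,fx=6,fy=6,interpolation=cv2.INTER_CUBIC))
E
```

```text
(no output)
```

View pics/c1.png

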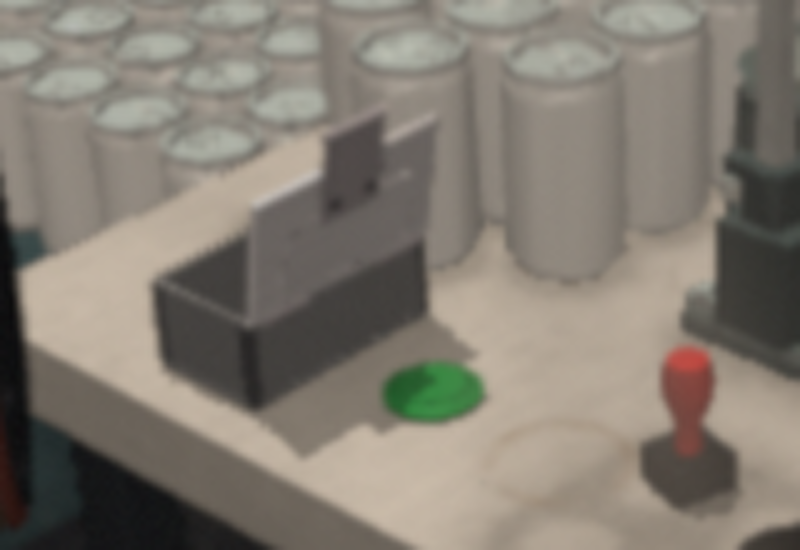

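View pics/c2.png

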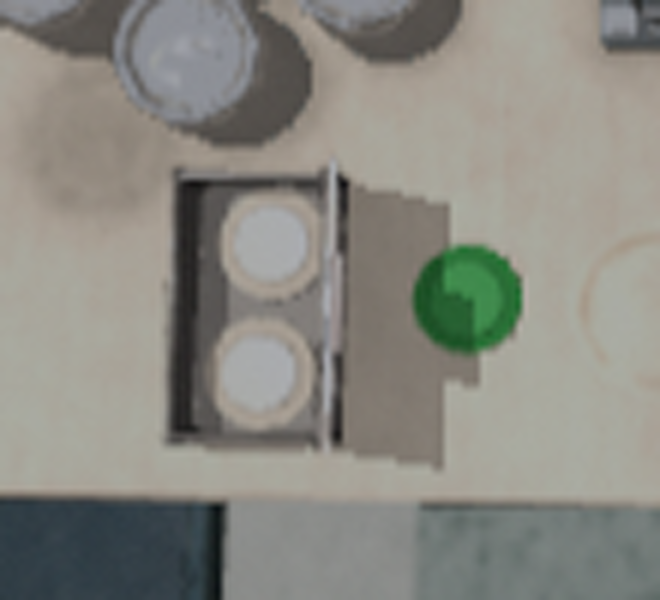

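```bash
cat > h.py <<'E'
import numpy as np, cv2
from bench import manip
C={n:manip.get_calibration(n) for n in("scene","top")}
def proj(n,P):
    c=C[n];P=np.atleast_2d(P);T=c["world_to_cam"];r,_=cv2.Rodrigues(T[:3,:3])
    K=np.array([[c["fx"],0,c["cx"]],[0,c["fy"],c["cy"]],[0,0,1]])
    return cv2.projectPoints(P.astype(float),r,T[:3,3],K,c["dist"])[0][:,0]
def c2w(p,P):
    x,y,t=p;R=np.array([[np.cos(t),-np.sin(t),0],[np.sin(t),np.cos(t),0],[0,0,1]])
    return np.atleast_2d(P)@R.T+[x,y,0]
def lid(f,r,y,h):  # r from hinge, h off underside
    return [0.035-r*np.cos(f)+h*np.sin(f),y,0.05+r*np.sin(f)+h*np.cos(f)]
E
cat > fit.py <<'E'
from h import *
from scipy.optimize import least_squares
F=1.75
top=[([-.035,.06,.05],(177,173)),([-.035,-.06,.05],(168,443)),(lid(F,.071,.061,.002),(333,165)),(lid(F,.071,-.061,.002),(326,445))]
sc=[([-.035,-.06,.05],(155,287)),([.035,-.06,0],(258,408)),([-.035,-.06,0],(165,368)),([.035,.06,0],(428,318)),(lid(F,.071,-.061,.004),(255,208)),(lid(F,.071,.061,.004),(437,118)),(lid(F,.098,-.02,.005),(327,137)),(lid(F,.098,.02,.005),(385,108))]
def res(p):
    a=proj("top",c2w(p[:3],[t[0] for t in top]))-(np.array([t[1] for t in top])/6+[150-.4,200-.4])
    b=proj("scene",c2w(p[:3],[t[0] for t in sc]))-(np.array([t[1] for t in sc])/5+[120-.4,160-.4])
    return np.r_[a.ravel(),b.ravel()]
s=least_squares(res,[.45,.27,-1.57],loss="soft_l1")
print(s.x,np.degrees(s.x[2])); print(res(s.x).reshape(-1,2).round(1))
p=s.x
print("hinge",c2w(p,[.035,0,.05]),"tab",c2w(p,lid(F,.095,0,.005)))
E
python3 fit.py
```

```text
[ 0.44804582  0.22584069 -1.55134544] -88.88554646916555
[[ 0.2 -0.5]
 [ 0.7 -0. ]
 [ 1.2 -1.9]
 [ 1.7  1. ]
 [-1.3 -1.3]
 [-0.5  1.3]
 [-1.  -0.2]
 [-0.3 -0.8]
 [ 0.1  0.3]
 [ 0.4 -0.6]
 [-0.6 -1.6]
 [ 0.  -1.8]]
hinge [[0.44872656 0.19084731 0.05      ]] tab [[0.4491516  0.16899813 0.14258743]]
```

Candidates for the case: the only grey case with an open lid is at top (195,250) / scene (180,215). The cans are round, and the green disc at top (228,249) is the look-alike cap, which I leave alone. The white caps inside are at top (195,241) and (193,262). The tab is at scene (191,187).

The crop confirms that the lid is on the -y side and the case front faces +y. The fit puts the hinge at about (0.449, 0.191, 0.05). I plan to point the shut fingers toward -y and 45° down. They will hook the tab from behind, go over it and catch it from the front.

```bash
cat >> h.py <<'E'
from scipy.spatial.transform import Rotation as Ro, Slerp
CASE=np.array([0.448,0.226,-1.551])
def tool(al,yaw=CASE[2]):  # pointing along case +x, al deg below horizontal, tool y ~ case +y
    a=np.radians(al);cx=np.array([np.cos(yaw),np.sin(yaw),0]);cy=np.array([-np.sin(yaw),np.cos(yaw),0])
    z=np.cos(a)*cx-np.sin(a)*np.array([0,0,1.]);y=cy;x=np.cross(y,z)
    return np.c_[x,y,z]
def plan(p0,R0,p1,R1,n):
    R0=Ro.from_matrix(R0);R1=Ro.from_matrix(R1);S=Slerp([0,1],Ro.concatenate([R0,R1]))
    rv=(R0.inv()*R1).as_rotvec(degrees=True)/5/n
    rows=[]
    for i in range(n):
        d=S(i/n).inv().apply((np.array(p1)-p0)/n)
        rows.append([round(float(v),4) for v in d]+[round(float(v),2) for v in rv])
    return rows
def show(rows):
    for i in range(0,len(rows),10): print(str(rows[i:i+10]).replace(" ",""))
E
python3 - <<'E'
from h import *
o=manip.get_obs()
show(plan(o["tcp_pos"],o["tool_rot"],[.45,.36,.29],tool(45),18))
E
```

```text
[[-0.0141,-0.0046,-0.0033,0.28,-0.45,0.67],[-0.0144,-0.0038,-0.0026,0.28,-0.45,0.67],[-0.0147,-0.003,-0.002,0.28,-0.45,0.67],[-0.0149,-0.0022,-0.0014,0.28,-0.45,0.67],[-0.0151,-0.0013,-0.0007,0.28,-0.45,0.67],[-0.0151,-0.0005,-0.0001,0.28,-0.45,0.67],[-0.0151,0.0004,0.0005,0.28,-0.45,0.67],[-0.015,0.0013,0.001,0.28,-0.45,0.67],[-0.0149,0.0022,0.0016,0.28,-0.45,0.67],[-0.0147,0.0031,0.0021,0.28,-0.45,0.67]]
[[-0.0144,0.004,0.0026,0.28,-0.45,0.67],[-0.014,0.0049,0.003,0.28,-0.45,0.67],[-0.0135,0.0058,0.0034,0.28,-0.45,0.67],[-0.013,0.0067,0.0038,0.28,-0.45,0.67],[-0.0125,0.0075,0.0041,0.28,-0.45,0.67],[-0.0118,0.0083,0.0044,0.28,-0.45,0.67],[-0.0112,0.0091,0.0046,0.28,-0.45,0.67],[-0.0104,0.0099,0.0048,0.28,-0.45,0.67]]
```

Request:
drive_tool:
  rows:
    - [-0.014,-0.005,-0.003,0.28,-0.45,0.67]
    - [-0.014,-0.004,-0.003,0.28,-0.45,0.67]
    - [-0.015,-0.003,-0.002,0.28,-0.45,0.67]
    - [-0.015,-0.002,-0.001,0.28,-0.45,0.67]
    - [-0.015,-0.001,-0.001,0.28,-0.45,0.67]
    - [-0.015,0,0,0.28,-0.45,0.67]
    - [-0.015,0,0,0.28,-0.45,0.67]
    - [-0.015,0.001,0.001,0.28,-0.45,0.67]
    - [-0.015,0.002,0.002,0.28,-0.45,0.67]
    - [-0.015,0.003,0.002,0.28,-0.45,0.67]
  gripper: 1
  newtons: 30

```text
time: 1.1
tcp_pos: [0.3638, 0.4349, 0.2629]
tool_rot: [[-0.465, 0.878, 0.116], [0.766, 0.464, -0.444], [-0.444, -0.118, -0.889]]
force: [-0.4, -0.1, 0.3]
finger_gap: -0.0002
```

```bash
python3 - <<'E'
from h import *
o=manip.get_obs();print(o["joints"].round(1),o["tcp_pos"],o["force"],o["finger_gap"])
show(plan(o["tcp_pos"],o["tool_rot"],[.45,.36,.29],tool(45),10))
E
```

```text
[ 48.6  23.4  25.  107.6 -22.3 112.4] [0.36379431 0.43491181 0.26285837] [-0.40670157 -0.07210707  0.25568455] -0.00017590831017103204
[[-0.011,0.0038,0.0019,0.21,-0.33,0.51],[-0.0107,0.0043,0.0022,0.21,-0.33,0.51],[-0.0104,0.0048,0.0024,0.21,-0.33,0.51],[-0.0101,0.0053,0.0026,0.21,-0.33,0.51],[-0.0098,0.0058,0.0028,0.21,-0.33,0.51],[-0.0095,0.0063,0.0029,0.21,-0.33,0.51],[-0.0091,0.0068,0.0031,0.21,-0.33,0.51],[-0.0087,0.0072,0.0032,0.21,-0.33,0.51],[-0.0083,0.0076,0.0033,0.21,-0.33,0.51],[-0.0078,0.0081,0.0034,0.21,-0.33,0.51]]
```

Request:
drive_tool:
  rows:
    - [-0.011,0.004,0.002,0.21,-0.33,0.51]
    - [-0.011,0.004,0.002,0.21,-0.33,0.51]
    - [-0.01,0.005,0.002,0.21,-0.33,0.51]
    - [-0.01,0.005,0.003,0.21,-0.33,0.51]
    - [-0.01,0.006,0.003,0.21,-0.33,0.51]
    - [-0.0095,0.006,0.003,0.21,-0.33,0.51]
    - [-0.009,0.007,0.003,0.21,-0.33,0.51]
    - [-0.009,0.007,0.003,0.21,-0.33,0.51]
    - [-0.008,0.008,0.003,0.21,-0.33,0.51]
    - [-0.008,0.008,0.003,0.21,-0.33,0.51]

```text
time: 2.1
tcp_pos: [0.4488, 0.3376, 0.265]
tool_rot: [[-0.001, 1.0, 0.029], [0.716, 0.021, -0.698], [-0.698, 0.02, -0.715]]
force: [-0.8, 0.0, -0.1]
finger_gap: 0.0002
```

```bash
python3 - <<'E'
from h import *
o=manip.get_obs();print(o["joints"].round(2).tolist(),o["tcp_pos"].tolist(),o["tool_rot"].tolist())
for n in ("scene","top"):
    im=manip.snapshot(n)[...,::-1]; cv2.imwrite(f"pics/{n}1.png",im)
E
```

```text
[40.7, 39.15, 38.88, 120.92, -33.25, 139.48] [0.44880479225255626, 0.3376030548585279, 0.2649571272969367] [[-0.001096557192569569, 0.9995737695432311, 0.029173220656259637], [0.7157169535620279, 0.021158789541070516, -0.6980698732999774], [-0.6983896046951251, 0.02011429507320779, -0.7154350950208515]]
```

View pics/scene1.png

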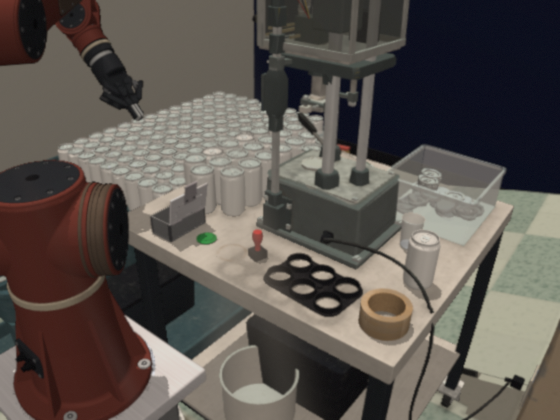

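View pics/top1.png

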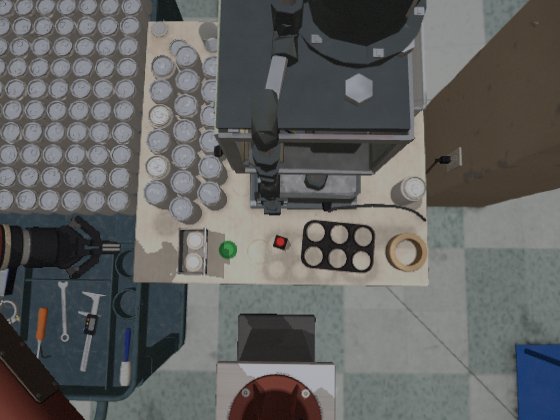

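The scene view shows the gripper at (137,113), tilted and shut, clear of the cans. The lid is still open at (190,195). J4 is close to its limit (120.9 of 121), which should ease as the tool goes lower and to the right.

```bash
python3 - <<'E'
from h import *
o=manip.get_obs()
show(plan(o["tcp_pos"],o["tool_rot"],[.448,.145,.195],tool(45),10))
E
```

```text
[[-0.0089,-0.0006,0.0183,0.02,-0.01,-0.01],[-0.0089,-0.0006,0.0184,0.02,-0.01,-0.01],[-0.0088,-0.0006,0.0184,0.02,-0.01,-0.01],[-0.0088,-0.0006,0.0184,0.02,-0.01,-0.01],[-0.0088,-0.0006,0.0184,0.02,-0.01,-0.01],[-0.0088,-0.0006,0.0184,0.02,-0.01,-0.01],[-0.0087,-0.0005,0.0184,0.02,-0.01,-0.01],[-0.0087,-0.0005,0.0184,0.02,-0.01,-0.01],[-0.0087,-0.0005,0.0184,0.02,-0.01,-0.01],[-0.0087,-0.0005,0.0184,0.02,-0.01,-0.01]]
```

Request:
drive_tool:
  rows:
    - [-0.009,0,0.018,0,0,0]
    - [-0.009,0,0.018,0,0,0]
    - [-0.009,0,0.018,0,0,0]
    - [-0.009,0,0.018,0,0,0]
    - [-0.009,0,0.018,0,0,0]

```text
time: 2.7
tcp_pos: [0.4504, 0.2432, 0.2294]
tool_rot: [[-0.012, 0.999, 0.03], [0.718, 0.03, -0.695], [-0.696, 0.013, -0.718]]
force: [0.0, 0.1, 0.7]
finger_gap: -0.0001
```

```bash
python3 - <<'E'
from h import *
o=manip.get_obs();print(o["joints"].round(2).tolist(),o["tcp_pos"].tolist(),o["tool_rot"].round(3).tolist())
show(plan(o["tcp_pos"],o["tool_rot"],[.448,.145,.195],tool(45),6))
E
```

```text
[34.02, 22.9, 14.45, 108.42, -36.4, 131.6] [0.4503572299610205, 0.24321002465267655, 0.22940036140707387] [[-0.012, 0.999, 0.03], [0.718, 0.03, -0.695], [-0.696, 0.013, -0.718]]
[[-0.0078,-0.001,0.0155,0.03,-0.03,-0.0],[-0.0077,-0.0009,0.0155,0.03,-0.03,-0.0],[-0.0077,-0.0009,0.0155,0.03,-0.03,-0.0],[-0.0076,-0.0008,0.0156,0.03,-0.03,-0.0],[-0.0076,-0.0008,0.0156,0.03,-0.03,-0.0],[-0.0076,-0.0008,0.0156,0.03,-0.03,-0.0]]
```

Request:
drive_tool:
  rows:
    - [-0.008,-0.001,0.0155,0.03,-0.03,0]
    - [-0.008,-0.001,0.0155,0.03,-0.03,0]
    - [-0.008,-0.001,0.0155,0.03,-0.03,0]
    - [-0.008,-0.001,0.0155,0.03,-0.03,0]
    - [-0.008,-0.001,0.0155,0.03,-0.03,0]
    - [-0.008,-0.001,0.0155,0.03,-0.03,0]

```text
time: 3.3
tcp_pos: [0.4458, 0.1438, 0.1963]
tool_rot: [[-0.022, 1.0, 0.019], [0.711, 0.029, -0.703], [-0.703, -0.002, -0.711]]
force: [-0.6, -0.9, -0.6]
finger_gap: -0.0001
```

```bash
python3 - <<'E'
from h import *
o=manip.get_obs();print(o["joints"].round(2).tolist(),o["tcp_pos"].tolist(),o["tool_rot"].round(3).tolist(),o["force"])
for n in ("scene","top"):
    im=manip.snapshot(n)[...,::-1]; cv2.imwrite(f"pics/{n}2.png",im)
    u=proj(n,o["tcp_pos"])[0]; print(n,u)
    a,b=(100,120) if n=="scene" else (130,190)
    cv2.imwrite(f"pics/{n}2c.png",cv2.resize(im[b:b+130,a:a+160],None,fx=5,fy=5,interpolation=cv2.INTER_CUBIC))
show(plan(o["tcp_pos"],o["tool_rot"],[.448,.142,.144],tool(45),6))
E
```

```text
[25.84, 9.97, -3.91, 98.24, -39.88, 122.21] [0.44575166992450593, 0.1437598753429545, 0.1962671430190688] [[-0.022, 1.0, 0.019], [0.711, 0.029, -0.703], [-0.703, -0.002, -0.711]] [-0.55798947 -0.87025106 -0.574338  ]
scene [195.59611999 165.80083751]
top [214.09244669 250.70923125]
[[0.0059,0.0004,0.0064,0.01,-0.01,0.02],[0.0059,0.0004,0.0064,0.01,-0.01,0.02],[0.0059,0.0004,0.0064,0.01,-0.01,0.02],[0.0059,0.0004,0.0064,0.01,-0.01,0.02],[0.0059,0.0004,0.0064,0.01,-0.01,0.02],[0.0059,0.0004,0.0064,0.01,-0.01,0.02]]
```

View pics/scene2c.png

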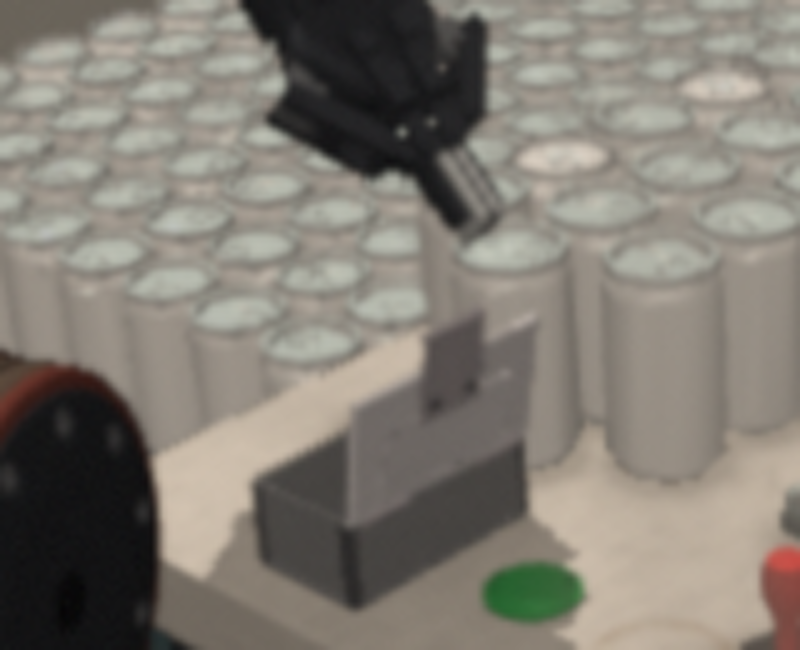

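View pics/top2c.png

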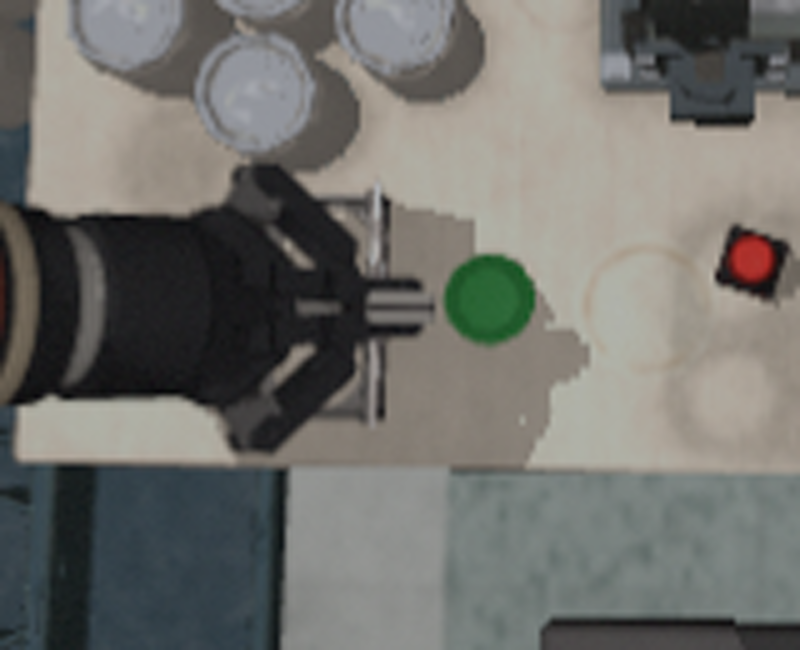

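The scene crop shows the fingertips at about scene (195,167), which agrees with the projected TCP. They are above and behind the tab edge at scene (190,185), and the green cap is untouched. Next I descend behind the tab.

Request:
drive_tool:
  rows:
    - [0.006,0,0.0065,0,0,0]
    - [0.006,0,0.0065,0,0,0]
    - [0.006,0,0.0065,0,0,0]
    - [0.006,0,0.0065,0,0,0]
    - [0.006,0,0.0065,0,0,0]
    - [0.006,0,0.0065,0,0,0]

```text
time: 4.0
tcp_pos: [0.4457, 0.1444, 0.1396]
tool_rot: [[-0.024, 0.999, 0.021], [0.712, 0.032, -0.702], [-0.702, -0.002, -0.712]]
force: [0.6, 0.7, 0.4]
finger_gap: -0.0001
```

```bash
python3 - <<'E'
from h import *
o=manip.get_obs();print(o["joints"].round(2).tolist(),o["tcp_pos"].tolist(),o["tool_rot"].round(3).tolist(),o["force"])
for n in ("scene",):
    im=manip.snapshot(n)[...,::-1]; cv2.imwrite(f"pics/{n}3.png",im)
    a,b=(150,150)
    cv2.imwrite(f"pics/{n}3c.png",cv2.resize(im[b:b+80,a:a+100],None,fx=7,fy=7,interpolation=cv2.INTER_CUBIC))
E
```

```text
[25.88, 11.85, -7.77, 92.34, -39.82, 122.05] [0.44570994903189143, 0.144418029263175, 0.13956752188385035] [[-0.024, 0.999, 0.021], [0.712, 0.032, -0.702], [-0.702, -0.002, -0.712]] [0.57060549 0.6733631  0.40553441]
```

View pics/scene3c.png

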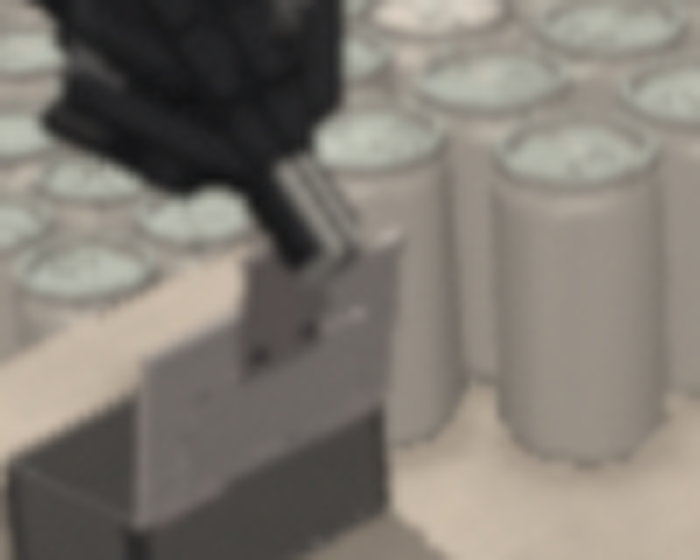

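Request:
drive_tool:
  rows:
    - [0.0028,0,-0.0028,0,0,0]
    - [0.0028,0,-0.0028,0,0,0]
    - [0.0028,0,-0.0028,0,0,0]
    - [0.0028,0,-0.0028,0,0,0]
    - [0.0028,0,-0.0028,0,0,0]
    - [0.0028,0,-0.0028,0,0,0]
    - [0.0028,0,-0.0028,0,0,0]

```text
time: 4.75
tcp_pos: [0.4446, 0.1739, 0.1401]
tool_rot: [[-0.024, 0.999, 0.021], [0.711, 0.032, -0.703], [-0.703, -0.002, -0.711]]
force: [-1.1, 0.2, 1.5]
finger_gap: -0.0001
```

```bash
cat > look.py <<'E'
import sys
from h import *
o=manip.get_obs();print(o["time"],o["joints"].round(1).tolist(),o["tcp_pos"].round(4).tolist(),o["tool_rot"].round(3).tolist(),o["force"].round(2))
k=sys.argv[1]; n=sys.argv[2] if len(sys.argv)>2 else "scene"
im=manip.snapshot(n)[...,::-1].copy(); cv2.imwrite(f"pics/{n}{k}.png",im)
a,b=(140,150) if n=="scene" else (150,200)
big=cv2.resize(im[b:b+90,a:a+110],None,fx=7,fy=7,interpolation=cv2.INTER_CUBIC)
cols=[(0,0,255),(0,165,255),(0,255,255),(0,255,0),(255,255,0),(255,0,0)]
for f,c in zip((1.75,1.5,1.3,1.1,.8,.0),cols):
    P=proj(n,c2w(CASE,[lid(f,.071,-.061,.002),lid(f,.071,-.02,.003),lid(f,.095,-.02,.005),lid(f,.095,.02,.005),lid(f,.071,.02,.003),lid(f,.071,.061,.002)]))
    cv2.polylines(big,[((P-[a-.4,b-.4])*7).astype(int)],False,c,1)
cv2.imwrite(f"pics/{n}{k}c.png",big)
E
python3 look.py 4
```

```text
4.75 [28.6, 15.8, -3.4, 94.9, -38.8, 125.4] [0.4446, 0.1739, 0.1401] [[-0.024, 0.999, 0.021], [0.711, 0.032, -0.703], [-0.703, -0.002, -0.711]] [-1.13  0.19  1.53]
```

View pics/scene4c.png

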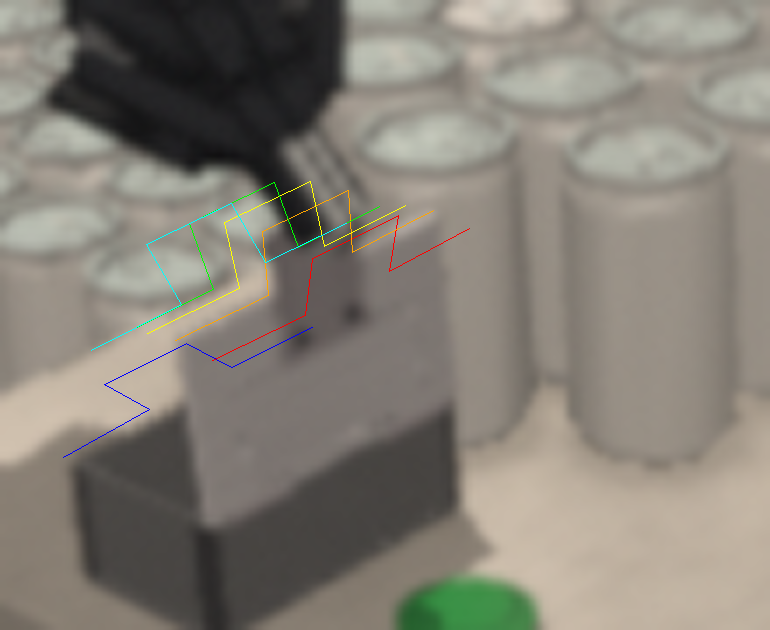

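The lid is near 1.53 rad (the near corner at scene (166,199) matches the 1.5 outline). I'll drag about 12 mm more and then leave over the top.

Request:
drive_tool:
  rows:
    - [0.0028,0,-0.0028,0,0,0]
    - [0.0028,0,-0.0028,0,0,0]
    - [0.0028,0,-0.0028,0,0,0]

```text
time: 5.1
tcp_pos: [0.4442, 0.1872, 0.1394]
tool_rot: [[-0.024, 0.999, 0.021], [0.711, 0.032, -0.702], [-0.702, -0.002, -0.712]]
force: [-0.2, 0.3, 0.1]
finger_gap: -0.0004
```

```bash
python3 look.py 5
```

```text
5.1 [29.8, 17.6, -1.4, 95.9, -38.3, 126.7] [0.4442, 0.1872, 0.1394] [[-0.024, 0.999, 0.021], [0.711, 0.032, -0.702], [-0.702, -0.002, -0.712]] [-0.24  0.3   0.11]
```

View pics/scene5c.png

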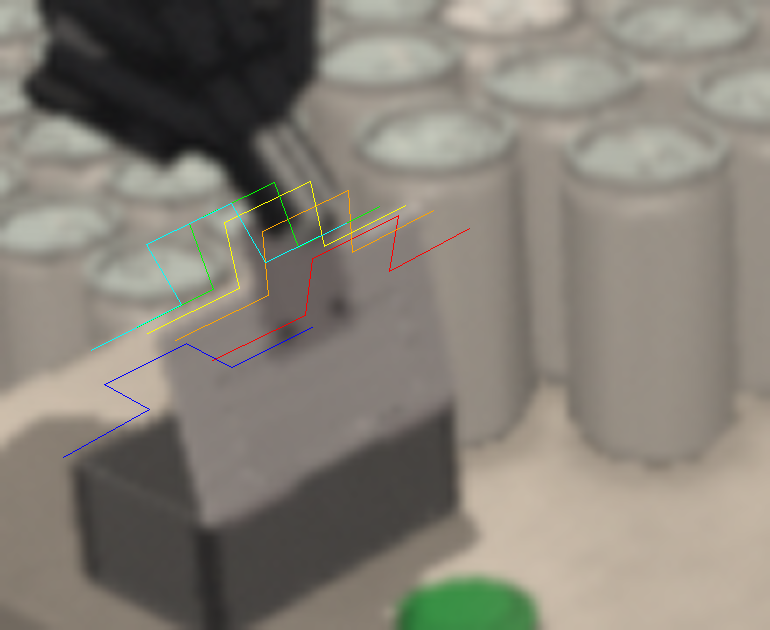

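Request:
drive_tool:
  rows:
    - [-0.014,0,-0.014,0,0,0]
    - [-0.014,0,-0.014,0,0,0]
    - [0.018,0,-0.0175,0,0,0]
    - [0.018,0,-0.0175,0,0,0]
    - [0.018,0,-0.0175,0,0,0]
    - [0.015,0,0.015,0,0,0]
    - [0.015,0,0.015,0,0,0]
    - [0.015,0,0.015,0,0,0]

```text
time: 5.95
tcp_pos: [0.4428, 0.2684, 0.1165]
tool_rot: [[-0.021, 0.999, 0.024], [0.715, 0.032, -0.699], [-0.699, 0.002, -0.715]]
force: [0.8, -0.2, -0.2]
finger_gap: -0.0002
```

```bash
python3 look.py 6
```

```text
5.95 [36.3, 29.6, 10.8, 100.0, -35.3, 133.9] [0.4428, 0.2684, 0.1165] [[-0.021, 0.999, 0.024], [0.715, 0.032, -0.699], [-0.699, 0.002, -0.715]] [ 0.78 -0.21 -0.2 ]
```

View pics/scene6c.png

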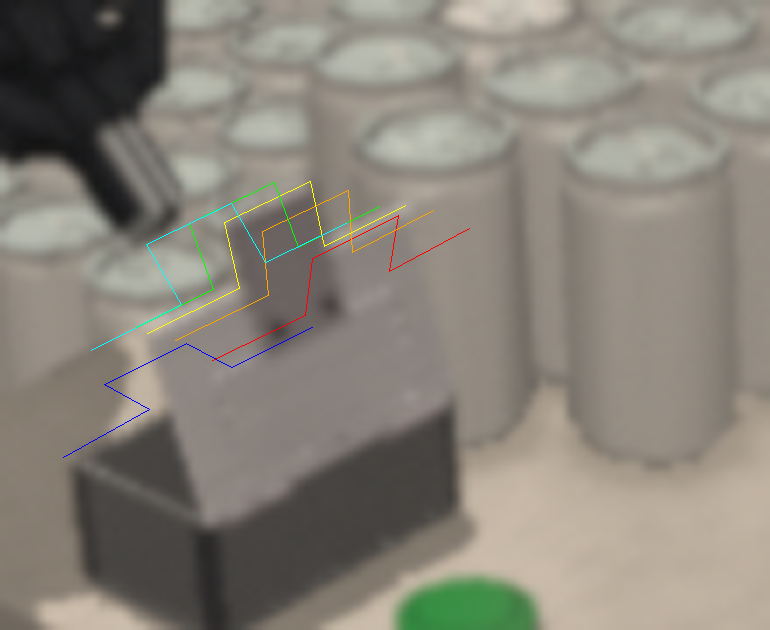

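The lid is at about 1.32 rad and falling slowly, and the fingers are in front of it. I'll move in underneath and wait for contact at about 1.06 rad.

Request:
drive_tool:
  rows:
    - [-0.0045,0.001,0.0044,0,0,0]
    - [-0.0045,0.001,0.0044,0,0,0]
    - [-0.0045,0.001,0.0044,0,0,0]
    - [-0.004,0.001,0.004,0,0,0]
    - [0,0,0,0,0,0]
    - [0,0,0,0,0,0]

```text
time: 6.6
tcp_pos: [0.4474, 0.2404, 0.1157]
tool_rot: [[-0.021, 1.0, 0.021], [0.714, 0.03, -0.7], [-0.7, 0.0, -0.714]]
force: [0.1, -0.1, 0.7]
finger_gap: 0.0
```

```bash
python3 look.py 7
```

```text
6.6 [33.9, 26.3, 6.5, 97.8, -36.4, 131.4] [0.4474, 0.2404, 0.1157] [[-0.021, 1.0, 0.021], [0.714, 0.03, -0.7], [-0.7, 0.0, -0.714]] [ 0.14 -0.08  0.67]
```

View pics/scene7c.png

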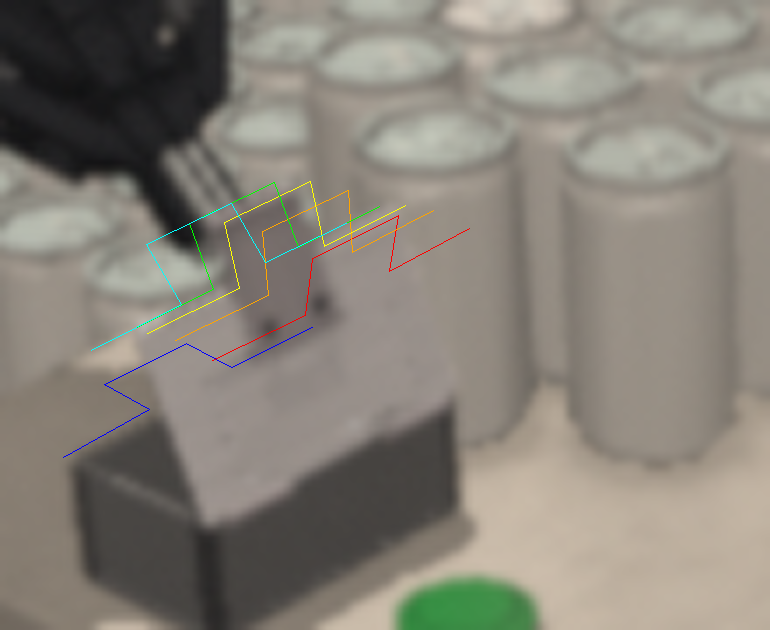

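Request:
drive_tool:
  rows:
    - [0,0,0,0,0,0]
    - [0,0,0,0,0,0]
    - [0,0,0,0,0,0]
    - [0,0,0,0,0,0]
    - [0,0,0,0,0,0]

```text
time: 7.15
tcp_pos: [0.4475, 0.2412, 0.1158]
tool_rot: [[-0.022, 1.0, 0.022], [0.714, 0.031, -0.7], [-0.7, 0.001, -0.714]]
force: [0.3, -0.5, -0.3]
finger_gap: 0.0001
```

```bash
python3 look.py 8; python3 look.py 8 top
```

```text
7.15 [34.0, 26.3, 6.6, 97.8, -36.3, 131.4] [0.4475, 0.2412, 0.1158] [[-0.022, 1.0, 0.022], [0.714, 0.031, -0.7], [-0.7, 0.001, -0.714]] [ 0.32 -0.47 -0.26]
7.2 [34.0, 26.3, 6.6, 97.8, -36.3, 131.4] [0.4475, 0.2412, 0.1158] [[-0.022, 1.0, 0.022], [0.714, 0.031, -0.7], [-0.7, 0.001, -0.714]] [-0.16 -0.01  0.57]
```

View pics/scene8c.png

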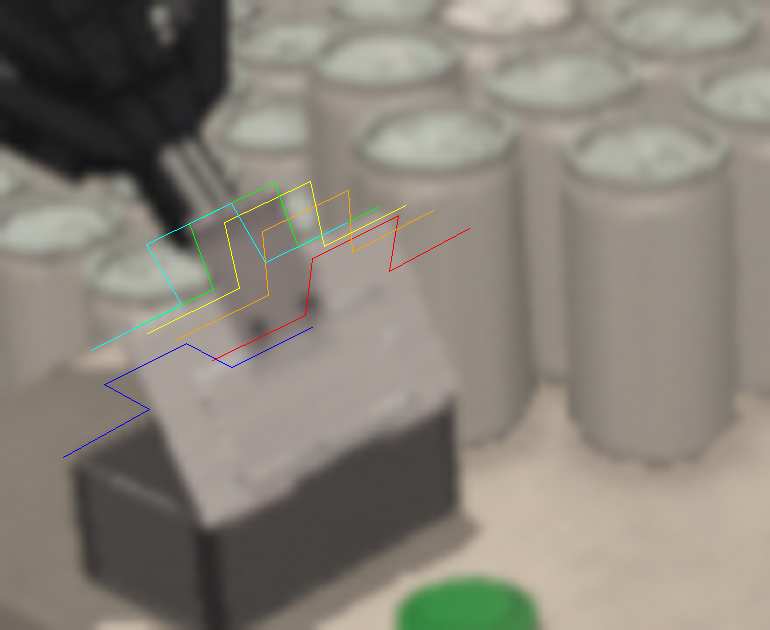

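View pics/top8c.png

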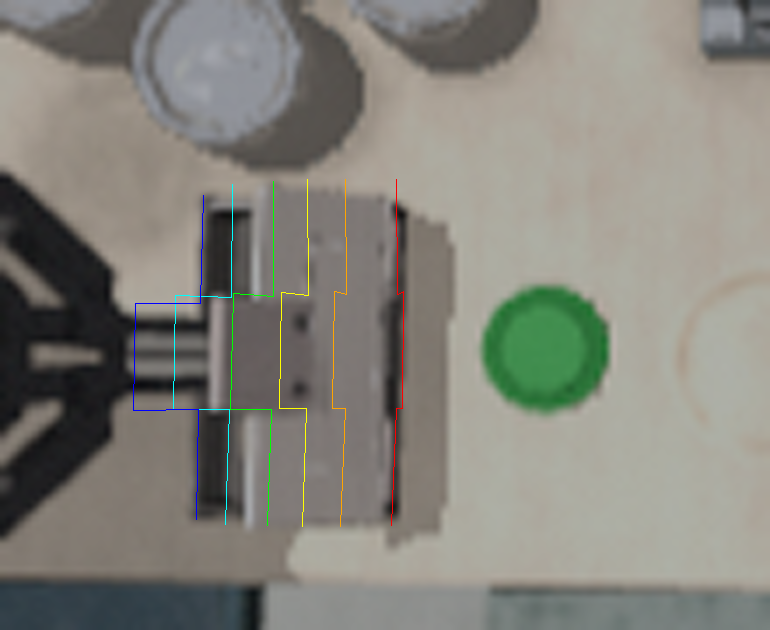

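The top view shows the tab edge resting over the fingertips at top (181,249), with the lid at about 1.05 rad and in line with the expected contact. Now I'll lower it along the arc.

```bash
cat > low.py <<'E'
import sys
from h import *
f0,f1,n=float(sys.argv[1]),float(sys.argv[2]),int(sys.argv[3])
T=np.array([.2412,.1158])  # yz at 1.07
def c(f): return np.array([.191+.095*np.cos(f)+.005*np.sin(f),.05+.095*np.sin(f)+.005*np.cos(f)])
o=manip.get_obs();p=o["tcp_pos"];R=o["tool_rot"]
fs=np.linspace(f0,f1,n+1)[1:];rows=[]
tg=[np.r_[.4475,T+c(f)-c(1.07)] for f in fs]
print("pos",p.round(4),"end",tg[-1].round(4),"exp now",(T+c(f0)-c(1.07)).round(4),"f",o["force"].round(1))
for t in tg:
    rows.append([round(float(v),4) for v in R.T@(t-p)]+[0,0,0]);p=t
show(rows)
E
python3 low.py 1.07 .87 10
```

```text
pos [0.4475 0.2412 0.1158] end [0.4475 0.2563 0.1059] exp now [0.2412 0.1158] f [-0.5  1.  -0.7]
[[0.0018,0.0001,-0.0005,0,0,0],[0.0017,0.0,-0.0005,0,0,0],[0.0018,0.0,-0.0004,0,0,0],[0.0018,0.0,-0.0004,0,0,0],[0.0018,0.0,-0.0004,0,0,0],[0.0018,0.0,-0.0003,0,0,0],[0.0018,0.0,-0.0003,0,0,0],[0.0018,0.0,-0.0003,0,0,0],[0.0018,0.0,-0.0002,0,0,0],[0.0018,0.0,-0.0002,0,0,0]]
```

Request:
drive_tool:
  rows:
    - [0.0018,0,-0.0005,0,0,0]
    - [0.0018,0,-0.0005,0,0,0]
    - [0.0018,0,-0.0004,0,0,0]
    - [0.0018,0,-0.0004,0,0,0]
    - [0.0018,0,-0.0004,0,0,0]
    - [0.0018,0,-0.0003,0,0,0]
    - [0.0018,0,-0.0003,0,0,0]
    - [0.0018,0,-0.0003,0,0,0]
    - [0.0018,0,-0.0002,0,0,0]
    - [0.0018,0,-0.0002,0,0,0]

```text
time: 8.25
tcp_pos: [0.4469, 0.2578, 0.1046]
tool_rot: [[-0.022, 1.0, 0.022], [0.714, 0.031, -0.7], [-0.7, 0.001, -0.714]]
force: [-0.4, 0.5, 0.2]
finger_gap: 0.0
```

```bash
python3 low.py .87 .62 10;  python3 look.py 9;python3 look.py 9 top
```

```text
pos [0.4469 0.2578 0.1046] end [0.4475 0.2714 0.0893] exp now [0.2563 0.1059] f [-0.4  0.5  0.2]
[[0.0002,0.0006,0.0,0,0,0],[0.0022,0.0001,-0.0001,0,0,0],[0.0022,0.0,-0.0,0,0,0],[0.0022,0.0,0.0,0,0,0],[0.0022,0.0,0.0001,0,0,0],[0.0022,0.0,0.0002,0,0,0],[0.0022,0.0,0.0002,0,0,0],[0.0022,0.0,0.0003,0,0,0],[0.0022,0.0,0.0003,0,0,0],[0.0022,0.0,0.0004,0,0,0]]
8.25 [35.3, 29.2, 9.0, 98.2, -35.7, 132.8] [0.4469, 0.2578, 0.1046] [[-0.022, 1.0, 0.022], [0.714, 0.031, -0.7], [-0.7, 0.001, -0.714]] [-0.4   0.45  0.21]
8.3 [35.3, 29.2, 9.0, 98.2, -35.7, 132.8] [0.4468, 0.2579, 0.1044] [[-0.022, 1.0, 0.022], [0.714, 0.031, -0.7], [-0.7, 0.0, -0.714]] [-0.35  1.23 -0.3 ]
```

View pics/scene9c.png

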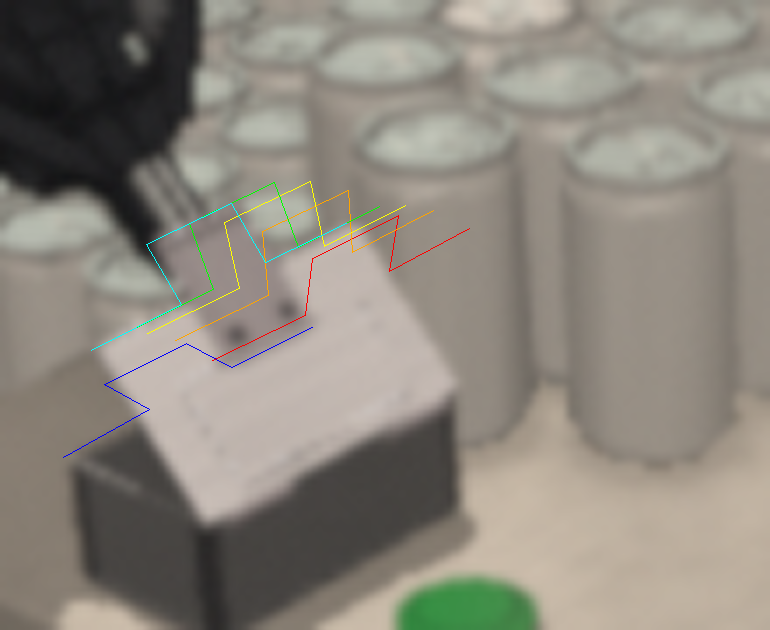

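View pics/top9c.png

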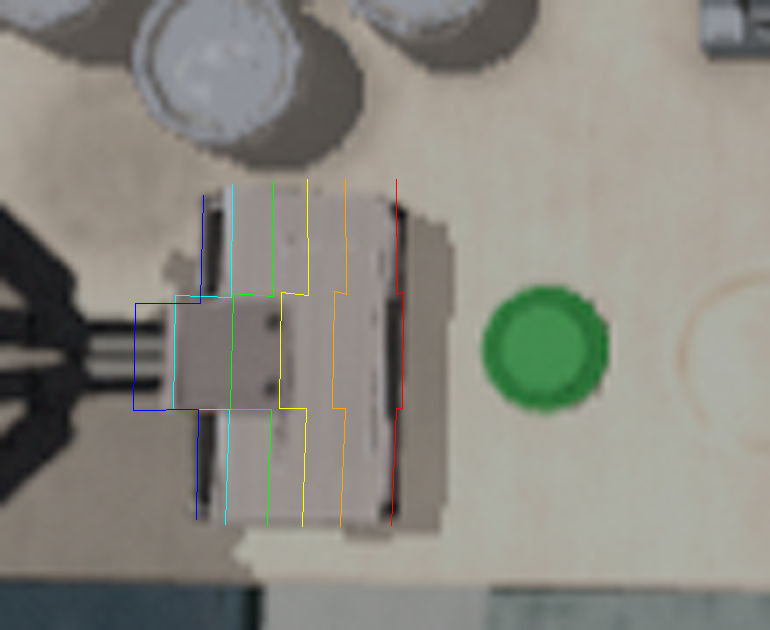

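The lid rides on the fingers at about 0.8 rad: the tab edge is at scene (163,187) and top (174,250), and it moved with the fingers. Continuing.

```bash
sed -i 's/T=np.array.*/T=np.array([.2578,.1046])/; s/c(1.07)/c(.8)/g' low.py; python3 low.py .8 .6 10
```

```text
pos [0.4468 0.2579 0.1045] end [0.4475 0.2693 0.0907] exp now [0.2578 0.1046] f [0.1 0.1 0. ]
[[0.0017,0.0007,0.0,0,0,0],[0.0018,0.0,0.0,0,0,0],[0.0018,0.0,0.0001,0,0,0],[0.0018,0.0,0.0001,0,0,0],[0.0018,0.0,0.0002,0,0,0],[0.0018,0.0,0.0002,0,0,0],[0.0018,0.0,0.0002,0,0,0],[0.0018,0.0,0.0003,0,0,0],[0.0018,0.0,0.0003,0,0,0],[0.0018,0.0,0.0004,0,0,0]]
```

Request:
drive_tool:
  rows:
    - [0.0018,0.0005,0,0,0,0]
    - [0.0018,0,0,0,0,0]
    - [0.0018,0,0.0001,0,0,0]
    - [0.0018,0,0.0001,0,0,0]
    - [0.0018,0,0.0002,0,0,0]
    - [0.0018,0,0.0002,0,0,0]
    - [0.0018,0,0.0002,0,0,0]
    - [0.0018,0,0.0003,0,0,0]
    - [0.0018,0,0.0003,0,0,0]
    - [0.0018,0,0.0004,0,0,0]

```text
time: 9.35
tcp_pos: [0.4471, 0.2704, 0.0897]
tool_rot: [[-0.022, 1.0, 0.022], [0.714, 0.031, -0.7], [-0.7, 0.001, -0.714]]
force: [-0.0, 0.3, 0.4]
finger_gap: -0.0001
```

```bash
python3 low.py .6 .4 10
```

```text
pos [0.4471 0.2704 0.0897] end [0.4475 0.2775 0.0746] exp now [0.2693 0.0907] f [-0.   0.3  0.4]
[[0.0002,0.0004,0.0005,0,0,0],[0.0018,0.0,0.0004,0,0,0],[0.0017,0.0,0.0005,0,0,0],[0.0017,0.0,0.0005,0,0,0],[0.0017,0.0,0.0006,0,0,0],[0.0017,0.0,0.0006,0,0,0],[0.0017,0.0,0.0006,0,0,0],[0.0017,0.0,0.0007,0,0,0],[0.0017,0.0,0.0007,0,0,0],[0.0017,0.0,0.0008,0,0,0]]
```

Request:
drive_tool:
  rows:
    - [0.0012,0,0.0005,0,0,0]
    - [0.0016,0,0.0005,0,0,0]
    - [0.0016,0,0.0005,0,0,0]
    - [0.0016,0,0.0006,0,0,0]
    - [0.0016,0,0.0006,0,0,0]
    - [0.0016,0,0.0006,0,0,0]
    - [0.0016,0,0.0007,0,0,0]
    - [0.0016,0,0.0007,0,0,0]
    - [0.0016,0,0.0008,0,0,0]

```text
time: 10.25
tcp_pos: [0.4469, 0.2772, 0.0747]
tool_rot: [[-0.022, 1.0, 0.022], [0.714, 0.031, -0.7], [-0.7, 0.001, -0.714]]
force: [0.7, 0.8, 0.1]
finger_gap: 0.0001
```

```bash
python3 low.py .4 .25 10;  python3 look.py 10;python3 look.py 10 top
```

```text
pos [0.4469 0.2772 0.0747] end [0.4475 0.2813 0.0613] exp now [0.2775 0.0746] f [0.7 0.8 0.1]
[[0.0015,0.0006,0.0005,0,0,0],[0.0012,0.0,0.0006,0,0,0],[0.0012,0.0,0.0006,0,0,0],[0.0012,0.0,0.0006,0,0,0],[0.0012,0.0,0.0007,0,0,0],[0.0012,0.0,0.0007,0,0,0],[0.0012,0.0,0.0007,0,0,0],[0.0012,0.0,0.0007,0,0,0],[0.0012,0.0,0.0007,0,0,0],[0.0012,0.0,0.0008,0,0,0]]
10.25 [36.7, 33.5, 11.4, 97.1, -35.1, 134.3] [0.4469, 0.2772, 0.0747] [[-0.022, 1.0, 0.022], [0.714, 0.031, -0.7], [-0.7, 0.001, -0.714]] [0.66 0.77 0.15]
10.3 [36.7, 33.5, 11.4, 97.1, -35.0, 134.3] [0.4468, 0.2772, 0.0744] [[-0.022, 1.0, 0.022], [0.714, 0.031, -0.7], [-0.7, 0.0, -0.714]] [-0.76  1.29 -0.28]
```

View pics/scene10c.png

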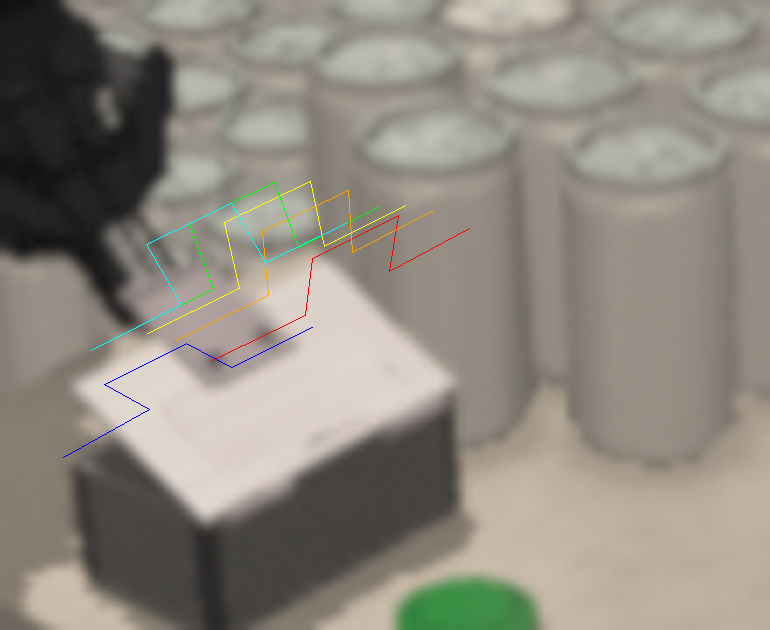

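View pics/top10c.png

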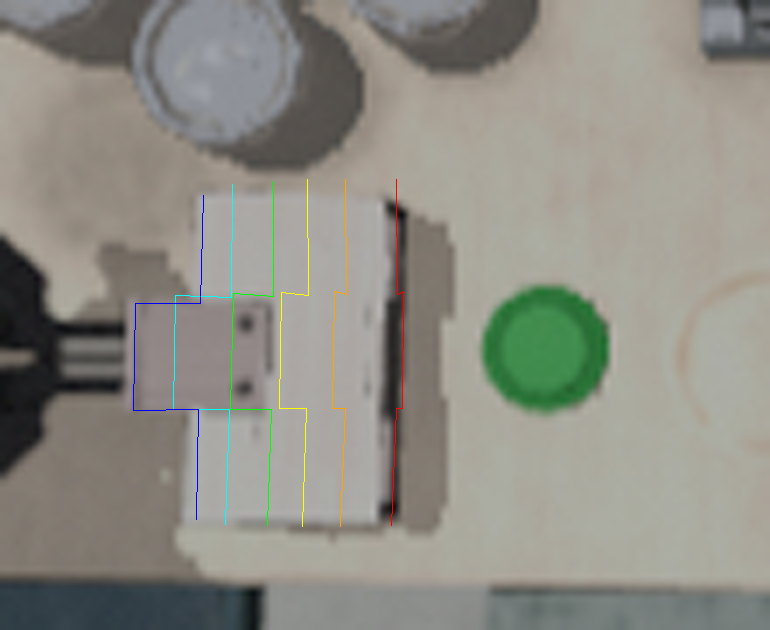

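The lid is at about 0.37 rad, still resting on the fingers (tab edge at scene (158,191)). Continuing more slowly.

Request:
drive_tool:
  rows:
    - [0.0012,0.0005,0.0005,0,0,0]
    - [0.0012,0,0.0006,0,0,0]
    - [0.0012,0,0.0006,0,0,0]
    - [0.0012,0,0.0006,0,0,0]
    - [0.0012,0,0.0007,0,0,0]
    - [0.0012,0,0.0007,0,0,0]
    - [0.0012,0,0.0007,0,0,0]
    - [0.0012,0,0.0007,0,0,0]
    - [0.0012,0,0.0007,0,0,0]
    - [0.0012,0,0.0008,0,0,0]

```text
time: 11.35
tcp_pos: [0.4473, 0.2815, 0.0605]
tool_rot: [[-0.022, 1.0, 0.022], [0.714, 0.031, -0.699], [-0.7, 0.001, -0.714]]
force: [0.5, 0.8, 0.0]
finger_gap: 0.0002
```

```bash
python3 low.py .25 .13 10
```

```text
pos [0.4473 0.2815 0.0605] end [0.4475 0.2829 0.0502] exp now [0.2813 0.0613] f [0.5 0.8 0. ]
[[0.0002,0.0002,0.0002,0,0,0],[0.0009,0.0,0.0006,0,0,0],[0.0009,0.0,0.0007,0,0,0],[0.0009,0.0,0.0007,0,0,0],[0.0009,0.0,0.0007,0,0,0],[0.0009,0.0,0.0007,0,0,0],[0.0009,0.0,0.0007,0,0,0],[0.0009,0.0,0.0007,0,0,0],[0.0009,0.0,0.0007,0,0,0],[0.0009,0.0,0.0007,0,0,0]]
```

Request:
drive_tool:
  rows:
    - [0.0009,0,0.0006,0,0,0]
    - [0.0009,0,0.0006,0,0,0]
    - [0.0009,0,0.0007,0,0,0]
    - [0.0009,0,0.0007,0,0,0]
    - [0.0009,0,0.0007,0,0,0]
    - [0.0009,0,0.0007,0,0,0]
    - [0.0009,0,0.0007,0,0,0]
    - [0.0009,0,0.0007,0,0,0]
    - [0.0009,0,0.0007,0,0,0]

```text
time: 12.25
tcp_pos: [0.4473, 0.2834, 0.0495]
tool_rot: [[-0.021, 1.0, 0.022], [0.714, 0.031, -0.699], [-0.7, 0.001, -0.715]]
force: [-0.4, 0.6, -0.1]
finger_gap: -0.0002
```

```bash
python3 low.py .13 .04 10; python3 look.py 11;python3 look.py 11 top
```

```text
pos [0.4473 0.2834 0.0495] end [0.4475 0.2832 0.0418] exp now [0.2829 0.0502] f [-0.4  0.6 -0.1]
[[-0.0002,0.0002,0.0004,0,0,0],[0.0006,0.0,0.0006,0,0,0],[0.0006,0.0,0.0006,0,0,0],[0.0006,0.0,0.0006,0,0,0],[0.0006,0.0,0.0006,0,0,0],[0.0006,-0.0,0.0006,0,0,0],[0.0006,-0.0,0.0006,0,0,0],[0.0006,-0.0,0.0006,0,0,0],[0.0006,-0.0,0.0006,0,0,0],[0.0006,-0.0,0.0006,0,0,0]]
12.25 [37.1, 35.8, 11.7, 95.4, -34.8, 134.8] [0.4473, 0.2834, 0.0495] [[-0.021, 1.0, 0.022], [0.714, 0.031, -0.699], [-0.7, 0.001, -0.715]] [-0.44  0.59 -0.1 ]
12.3 [37.1, 35.8, 11.7, 95.4, -34.8, 134.8] [0.4472, 0.2834, 0.0493] [[-0.022, 1.0, 0.022], [0.714, 0.031, -0.699], [-0.7, 0.001, -0.715]] [0.04 2.26 0.85]
```

View pics/scene11c.png

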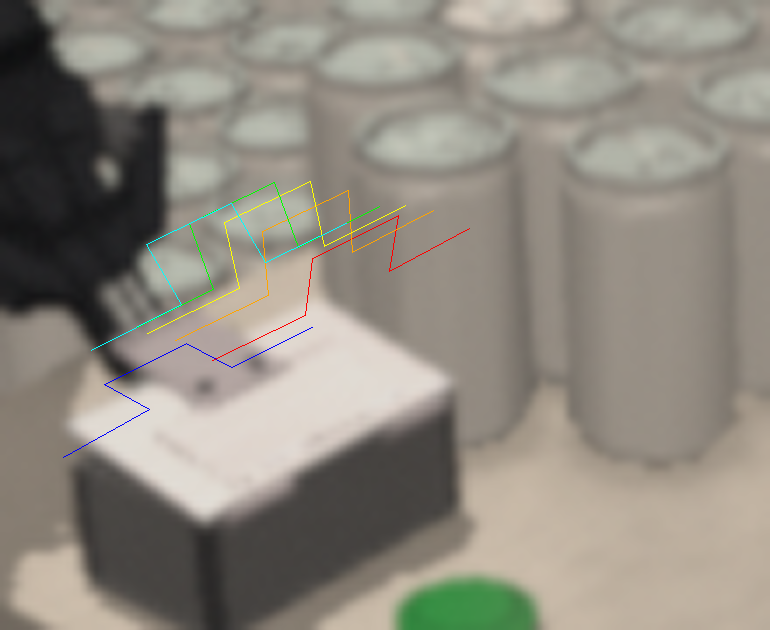

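View pics/top11c.png

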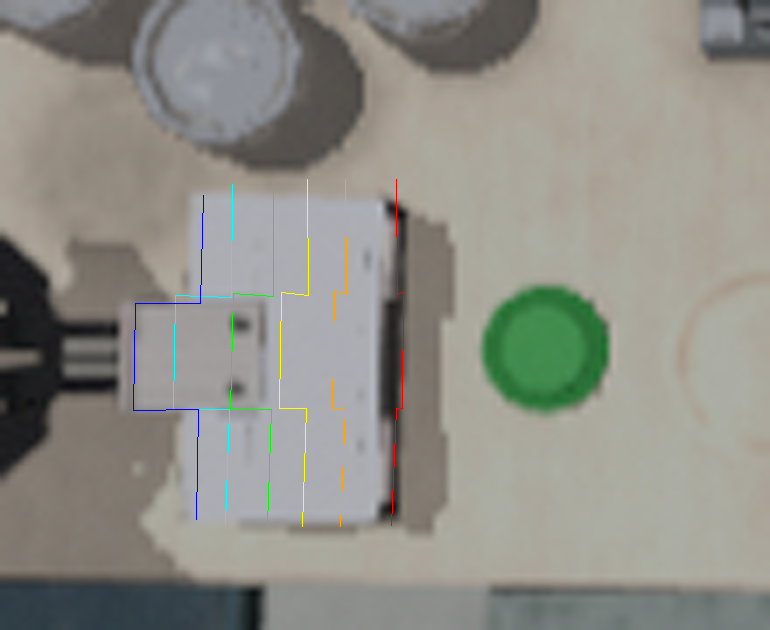

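Request:
drive_tool:
  rows:
    - [0.0006,0,0.0006,0,0,0]
    - [0.0006,0,0.0006,0,0,0]
    - [0.0006,0,0.0006,0,0,0]
    - [0.0006,0,0.0006,0,0,0]
    - [0.0006,0,0.0006,0,0,0]
    - [0.0006,0,0.0006,0,0,0]
    - [0.0006,0,0.0006,0,0,0]
    - [0.0006,0,0.0006,0,0,0]
    - [0.0006,0,0.0006,0,0,0]
    - [0.0006,0,0.0006,0,0,0]

```text
time: 13.35
tcp_pos: [0.4473, 0.2837, 0.0404]
tool_rot: [[-0.021, 1.0, 0.022], [0.715, 0.031, -0.699], [-0.699, 0.001, -0.715]]
force: [-0.5, 1.6, -0.6]
finger_gap: -0.0002
```

Request:
drive_tool:
  rows:
    - [0.0006,0,0.0005,0,0,0]
    - [0.0006,0,0.0005,0,0,0]
    - [0.0006,0,0.0005,0,0,0]
    - [0.0006,0,0.0005,0,0,0]
    - [0.0006,0,0.0005,0,0,0]
    - [0.0006,0,0.0005,0,0,0]
    - [0.0006,0,0.0005,0,0,0]
    - [0.0006,0,0.0005,0,0,0]
    - [0.0006,0,0.0005,0,0,0]
    - [0.0006,0,0.0005,0,0,0]

```text
time: 14.35
tcp_pos: [0.4473, 0.2841, 0.0319]
tool_rot: [[-0.022, 1.0, 0.022], [0.714, 0.031, -0.7], [-0.7, 0.001, -0.714]]
force: [0.1, 0.4, -0.0]
finger_gap: -0.0
```

```bash
python3 look.py 12;python3 look.py 12 top
```

```text
14.35 [37.1, 37.0, 11.5, 94.0, -34.8, 134.8] [0.4473, 0.2841, 0.0319] [[-0.022, 1.0, 0.022], [0.714, 0.031, -0.7], [-0.7, 0.001, -0.714]] [ 0.15  0.35 -0.05]
14.4 [37.1, 37.0, 11.5, 94.0, -34.8, 134.8] [0.4472, 0.284, 0.0318] [[-0.022, 1.0, 0.022], [0.714, 0.031, -0.7], [-0.7, 0.001, -0.714]] [0.45 0.08 0.12]
```

View pics/scene12c.png

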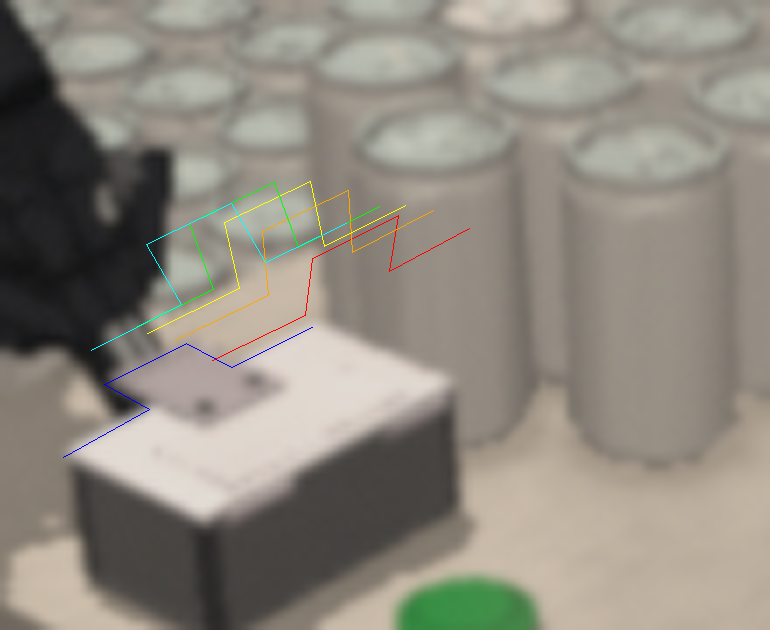

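View pics/top12c.png

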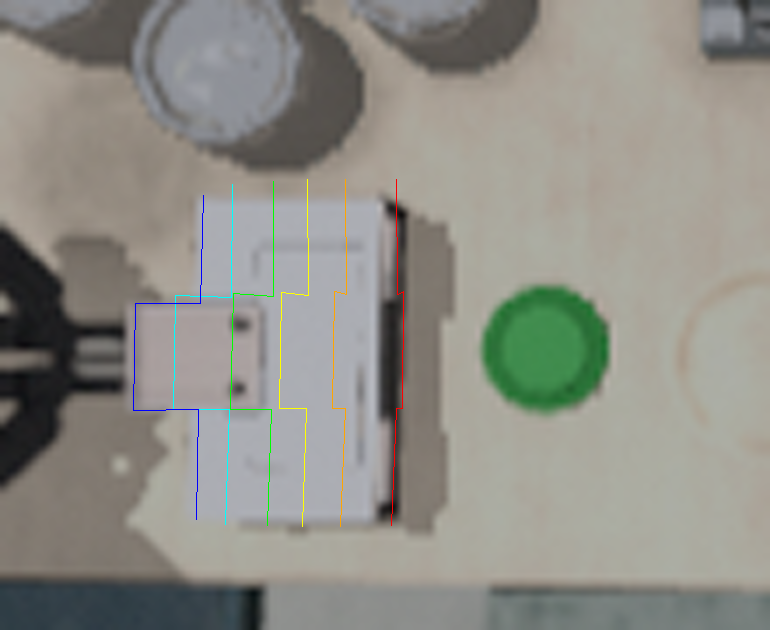

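The lid now looks almost fully shut (front corner at scene (150,214)). I'll ease the fingers down and away slowly until they clear it.

Request:
drive_tool:
  rows:
    - [0.0006,0,0,0,0,0]
    - [0.0006,0,0,0,0,0]
    - [0.0006,0,0,0,0,0]
    - [0.0006,0,0,0,0,0]
    - [0.0006,0,0,0,0,0]
    - [0.0006,0,0,0,0,0]
    - [0.0006,0,0,0,0,0]
    - [0.0007,0,0,0,0,0]
    - [0.0007,0,0,0,0,0]
    - [0.0007,0,0,0,0,0]

```text
time: 15.45
tcp_pos: [0.4471, 0.2889, 0.0272]
tool_rot: [[-0.022, 1.0, 0.022], [0.714, 0.031, -0.7], [-0.7, 0.001, -0.714]]
force: [1.0, 0.3, -0.3]
finger_gap: 0.0002
```

```bash
python3 look.py 13
```

```text
15.45 [37.5, 38.0, 12.3, 94.1, -34.7, 135.2] [0.4471, 0.2889, 0.0272] [[-0.022, 1.0, 0.022], [0.714, 0.031, -0.7], [-0.7, 0.001, -0.714]] [ 0.96  0.33 -0.26]
```

View pics/scene13c.png

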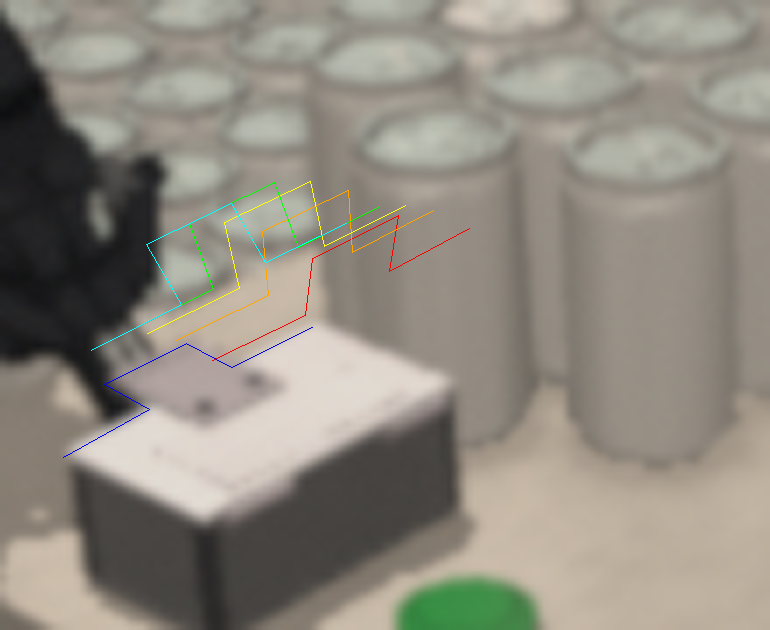

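The lid did not move between the last two pictures while the fingers dropped, so it is shut and resting on the case. Withdrawing now.

Request:
drive_tool:
  rows:
    - [0.005,0,-0.005,0,0,0]
    - [0.006,0,-0.006,0,0,0]
    - [0.006,0,-0.006,0,0,0]
    - [0.004,0,-0.01,0,0,0]
    - [0.002,0,-0.014,0,0,0]
    - [0,0,-0.018,0,0,0]
    - [0,0,-0.02,0,0,0]
    - [0,0,-0.02,0,0,0]
    - [0,0,-0.015,0,0,0]
    - [0,0,0,0,0,0]

```text
time: 16.5
tcp_pos: [0.442, 0.3937, 0.0937]
tool_rot: [[-0.023, 0.999, 0.023], [0.714, 0.032, -0.7], [-0.7, 0.0, -0.714]]
force: [-0.3, -0.3, -0.6]
finger_gap: -0.0003
```

```bash
python3 look.py 14;python3 look.py 14 top
```

```text
16.5 [44.3, 51.7, 38.7, 110.5, -31.1, 142.0] [0.442, 0.3937, 0.0937] [[-0.023, 0.999, 0.023], [0.714, 0.032, -0.7], [-0.7, 0.0, -0.714]] [-0.34 -0.3  -0.6 ]
16.55 [44.3, 51.6, 38.5, 110.4, -31.1, 142.0] [0.4419, 0.3931, 0.0928] [[-0.023, 0.999, 0.022], [0.713, 0.032, -0.7], [-0.7, -0.0, -0.714]] [-0.2   0.85 -0.76]
```

View pics/scene14c.png

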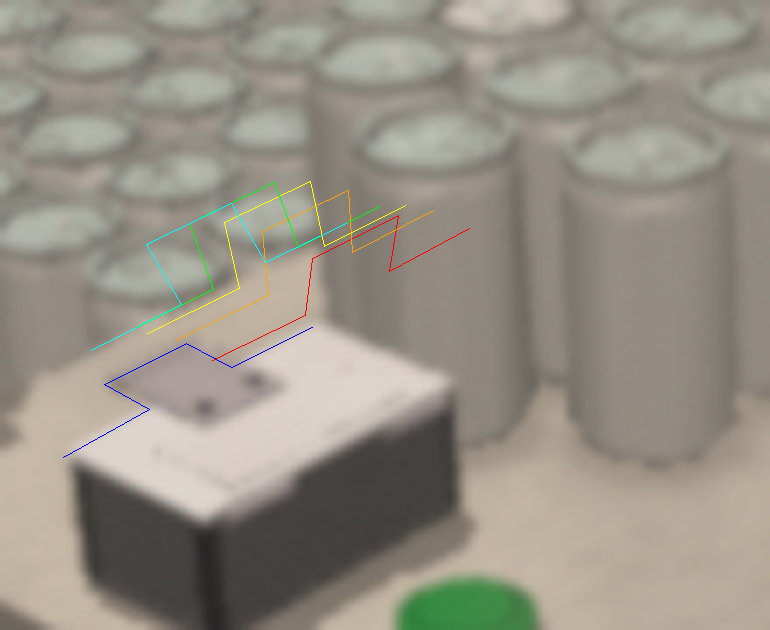

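View pics/top14.png

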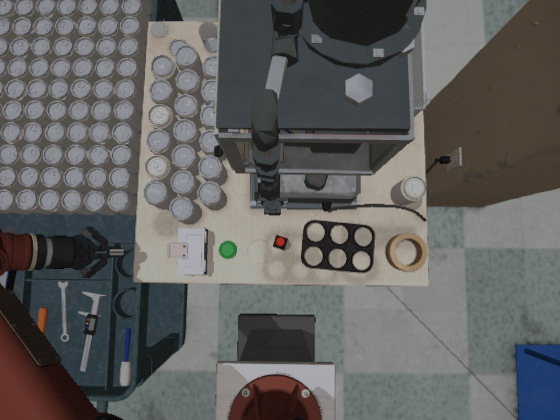

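The scene crop shows the lid lying flat on the rim, with its front corner at scene (150,215) where the shut outline predicts it. The top view shows the case at (190,250), with the green cap, stamp, carrier and tape where they were and the gripper clear at (110,252). Handing in.

```bash
python3 - <<'E'
from bench import manip
import cv2,numpy as np
a=cv2.imread("pics/top0.png").astype(int);b=cv2.imread("pics/top14.png").astype(int)
d=np.abs(a-b).max(2)[225:285,215:430]; print((d>60).sum(), np.argwhere(d>60)[:5]+[225,215])
print(manip.finish_job())
E
```

```text
0 []
the job is handed in; nothing more can be done
None
```

The lid of the grey case is shut and the job is handed in, with the arm clear of everything at 16.6 s of the 51 s allowed.

- **Tipping and catching:** With the fingers shut, I hooked the tab from behind and drew the lid past upright to about 1.42 rad. I then went over the top and caught the tab edge from below on the fingers at about 1.05 rad.
- **Lowering:** I lowered it along its arc, slowing to about 0.1 rad/s at the end. I eased the fingers down and away and then withdrew. The gripper never closed on the lid or tab.

**Last checks:**
- The lid lay flat where the shut outline predicts it, and it did not move between the last pictures as the fingers left.
- The case looked unmoved.
- The picture comparison showed no change around the green cap, stamp, carrier and tape roll. It did not cover the cans, the beaker or the sample can, which looked undisturbed by eye.
- The force readings stayed at noise level, about 2 N or less.

**Not confirmed:**
- The contact force on the lid was too small to show in those readings, so I judged the catch and the riding contact from the pictures and the geometry. The two agreed to about 0.05 rad.
- The caps inside could not be seen once the lid was shut, though nothing went into the case.

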